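# Release the battery cartridge and put it on charge

## Task

The battery cartridge is latched in the white leaning dock: press it gently further in until you feel it come up against its stop, so that the latch lets go and it springs out when you ease off. Then pull it out along the dock's slant, stand it upright in the pocket of the empty charging cradle, set down rather than dropped, and let go. Never force it against its stop, its latch or the dock, and leave the lamp fixture and the spare cartridge lying on the table where they are.

Things in the scene. Friction and masses are not known exactly. Their poses are not given: they have to be found in the camera images.
- cartridge: Grey battery cartridge in the dock: box 60 (x) x 34 (y) x 100 (z) mm, about 0.36 kg. Origin: centre of its underside; z along its length, out of the dock. A hidden notch in its +x side (20 to 56 mm up, 10 mm deep) takes the latch hook: latched, it cannot be pulled out. Grip it across the 34 mm (y), on the 60 mm wide faces. It may stand either way round in the cradle.
- cartridge_top (a point): Centre of the cartridge's flat top, 100 mm above its origin: press here, straight in along -z. It stands 28 mm out of the rim when latched, about 54 mm when sprung out. If after easing off it is back at the latched height, it was not pressed far enough: press again, harder.
- bay: The well in the fixed white dock. Origin: where the cartridge's origin lies while latched, 62 mm above the table; z points out of the well leaning 0.35 rad (20 degrees) from vertical towards the dock's front (the robot's side); y is level. Cartridge and well have the same axes, with 1.5 mm play on each side. Over 60 N between cartridge and dock, as by pulling while latched, harms it.
- bay_mouth (a point): Centre of the well's 63 x 37 mm mouth, on the rim plane (bay z = 72 mm), axes as the bay's. The housing's flat top around it spans x = -55 to +75, y = -50 to +50 mm. Let go by the latch, the cartridge is lifted 26 mm above its latched height as the pressure is eased off, and stays there, loose, resting on the spring plate.
- ejector: Spring plate under the cartridge; hidden; origin: centre of its top, axes as the bay's. Pressing the cartridge in takes 5 to 15 N, rising by some 4 N as the latch begins to move. The latch lets go at an unseen travel that differs each time (4 to 21 mm); soon after comes a hard stop (8 to 22 mm of travel). Stop pressing when about 18 N is felt. Over 45 N on the plate damages the dock.
- cradle: Charging cradle, fixed: a black base plate 180 x 100 x 8 mm with an open rectangular pocket and, at its +x end, a grey hump 42 mm high (x = 57 to 103 mm). Origin on the table under the centre of the pocket, x along the pocket's long side, z up. The pocket is 76 (x) x 50 (y) mm inside, its walls 6 mm thick and their tops 32 mm above the table.
- cradle_floor (a point): Centre of the pocket's inner floor, 11 mm above the table, 21 mm below the top of its walls; axes as the cradle's.
- lamp: Lamp fixture to be left alone: a white box 110 (x) x 130 (y) x 48 mm with a black socket and a glass bulb, 158 mm high in all, loose. Origin at the centre of its underside.
- spare: A second cartridge of the same kind, lying flat on the table among the fixtures (100 x 60 mm, 34 mm high), to be left alone. Origin on the table under its middle; its length lies along its y axis.
Things that resemble listed ones, but are neither listed nor needed, are in the scene too. Leave any green or red look-alike of the cartridge alone.

How it is judged:
On the way, in this order (a step that is already met when the one before it is completed fails the run):
1. the cartridge is pressed inward, at least 3 mm below its latched height (z of cartridge in the frame of bay below -0.003 m), for 0.02 s.
2. the latch has let go and the cartridge has come out at least 18 mm above its latched height (z of cartridge in the frame of bay above 0.018 m), for 0.1 s.
3. the cartridge is pulled clear of the dock (distance between cartridge and bay above 0.09 m), for 0.1 s.
At the end, for the whole second after the job is handed in: The cartridge stands upright (within 0.08 rad) and at rest on the floor of the cradle's pocket (underside within 4 mm of the floor, within 12 mm of the pocket's centre along each side), released (x of cartridge in the frame of cradle_floor between -0.012 and 0.012 m and y of cartridge in the frame of cradle_floor between -0.012 and 0.012 m and z of cartridge in the frame of cradle_floor between -0.004 and 0.004 m and z of cartridge_top in the frame of cradle_floor above 0.09 m and angle between cartridge's own z axis and vertical below 0.08 rad and linear speed of cartridge below 0.02 m/s); the robot touches nothing.
It fails at once if the cartridge is forced against its stop (more than 45 N on the spring plate) (contact force between cartridge and ejector above 45 N).
It fails at once if the cartridge is wrenched or jammed in the dock, such as by pulling while it is still latched (more than 60 N between it and the dock) (contact force between cartridge and bay above 60 N).
It fails at once if the cartridge is dropped: let go more than 20 mm above the floor of the cradle's pocket (contact force between the fingers and cartridge below 0.05 N and horizontal distance between cartridge and cradle_floor below 0.06 m and z of cartridge in the frame of cradle_floor above 0.02 m).
It fails at once if the lamp fixture is moved more than 30 mm or tipped (distance of lamp from where it was at the start of the episode above 0.03 m or angle between lamp's own z axis and vertical above 0.3 rad).
It fails at once if the spare cartridge is moved more than 30 mm (distance of spare from where it was at the start of the episode above 0.03 m).
It also fails if it takes over 48 s, if anything falls off the work surface, if the arm or the gripper's body presses on something with over 40 N, if the wrist force passes 120 N, or if a joint passes its speed limit or range.

## Robot

A 6-joint arm with a two-finger parallel gripper is mounted at the origin on the work surface. World frame = base frame: x ahead of the robot, y to its left, z up, the work surface at z = 0. Lengths are in m, angles in rad, forces in N, time in s.
With the tool pointing down it reaches from about 0.3 to 0.95 m from the base axis. Payload 3.1 kg.
Tool frame: the origin (TCP) lies at the very end of the fingers, on their centre line; the grasp point (between the pads) lies 19 mm behind it (r.grip_depth is the distance from the TCP to the grasp point, in m); z points along the fingers, y is the direction in which the jaws open and shut (so a half turn about z gives the same grasp; the last joint's range is limited). The gripper opens to 85 mm and grips with 20 to 120 N. Pads are 22 mm wide; open, the fingers measure 114 mm over their backs; the gripper's body (76 mm by 85 mm) begins 54 mm behind the grasp point. The pads swing forward as they close: fully open they stand 13 mm farther back than shut.
Start: joints at [1.227, 0.308, 1.634, -0, 1.2, -0.07], TCP at [0.169, 0.602, 0.199] pointing down, gripper open.
Joint ranges: [-3.06, 3.06], [-0.79, 1.96], [0.05, 2.63], [-1.19, 4.34], [0.05, 2.64], [-2.94, 2.94]. Speed limits (rad/s): [2.79, 2.79, 3.14, 3.14, 3.14, 3.14].

## Interface

Orientations are given as [roll, pitch, yaw] about the fixed x, y, z axes, in that order (R = Rz(yaw) Ry(pitch) Rx(roll)).
In Python, from plant import r, solver, viewer, close_job gives the robot as it stands. Calls block until the motion is done:
- r.movep(position, orientation): joint-space move of the TCP to a pose.
- r.move_straight(position, frame=None, feed=0.15, f_stop=None): straight line of the TCP; frame=None keeps the orientation; feed is the mean speed in m/s. With f_stop (N) it stops when the force on the tool has changed by that much, and returns True; else False.
- r.move_j(angles): joint-space move.
- r.release() and r.grasp(grasp_force=None): open the fingers fully, or close them until they stop; grasp_force is the grip in N (None keeps the last).
- r.sleep(seconds).
- solver.inverse_kinematics(position, orientation): joint angles nearest the present ones, or None.
- r.get_obs(): the state.
- viewer.grab_frame(name): name is "scene" or "side" or "wrist"; returns the picture (384x512x3 uint8, blue, green, red); there is no depth.
- viewer.calibration(name): a dict with "fx", "fy", "cx", "cy" (pixels), "k1" (the pictures are not rectified: a ray, as slopes to the right and down, at radius r is drawn at 1 + k1 r^2 times it, then the intrinsics apply), "view" (4x4, takes a point from world to camera coordinates); the wrist camera has in their place "mount" (4x4, takes a point from camera to tool coordinates, whose origin is the TCP and whose axes are the flange's). Camera axes: x right, y down, z forward; pixel columns grow to the right and rows downward; lengths in m; the calibration is good to about 2 mm. A picture is of the moment at which its call begins: read the wrist's pose just before it. calibration takes no time and is no camera call.
A pose or a line that the arm cannot do raises r.Unreachable and nothing moves.
- close_job(): hands the job in, once; it reports no verdict.
The state is a dict: "t": time; "joint_positions": joint angles; "qd": joint speeds; "joint_torque": joint torques, N m; "tcp_pos": TCP position; "eef_rot": TCP orientation; "force": force on the tool from outside, world axes, zero at the start; "ft_torque": the same for the moment, N m; "width": finger opening in m.
Only numpy, scipy, OpenCV 4.12 (cv2) and the standard library are available. Lean on these libraries where they do the work, as an engineer would, in place of code of your own. Each camera call takes 0.05 s, during which the arm holds its last target. There are 200 camera calls.

## Working session

There is one attempt and no reset: what is moved stays moved. The work goes in short steps, each a Python script; the robot and the scene stay as the last script left them, time stands still between calls to the robot, and variables do not carry over. Pictures are saved under pics/ and viewed, about 8 in all and at most 12, crops included, and the job is handed in when it is done.

```bash
ls; mkdir -p pics
python3 - <<'E'
from plant import r,viewer
import cv2,numpy as np
np.set_printoptions(precision=4,suppress=True)
for n in("scene","side","wrist"):
    cv2.imwrite(f"pics/{n}0.png",viewer.grab_frame(n)); print(n,viewer.calibration(n))
print(r.get_obs())
a=[cv2.imread(f"pics/{n}0.png") for n in("scene","side")]
E
```

```text
pics
scene {'fx': 459.67201918307813, 'fy': 459.67201918307813, 'cx': 260.4718594672902, 'cy': 190.70992367200023, 'k1': -0.14904565755385552, 'view': array([[ 0.4531,  0.8913, -0.0171, -0.2205],
       [ 0.4477, -0.2441, -0.8602, -0.0502],
       [-0.7709,  0.3821, -0.5097,  1.3949],
       [ 0.    ,  0.    ,  0.    ,  1.    ]])}
side {'fx': 434.29211989209415, 'fy': 434.29211989209415, 'cx': 255.68394162846064, 'cy': 193.77323796170546, 'k1': -0.05141668769617056, 'view': array([[ 0.9954, -0.0952,  0.0121, -0.4087],
       [-0.0337, -0.4647, -0.8848,  0.1491],
       [ 0.0898,  0.8803, -0.4658,  1.1306],
       [ 0.    ,  0.    ,  0.    ,  1.    ]])}
wrist {'fx': 284.47426802852647, 'fy': 284.47426802852647, 'cx': 257.00539767100776, 'cy': 189.96469545221248, 'k1': -0.06525607834411011, 'mount': array([[-0.0004, -0.9567, -0.2909,  0.0743],
       [ 1.    , -0.0007,  0.0008,  0.    ],
       [-0.001 , -0.2909,  0.9567, -0.1748],
       [ 0.    ,  0.    ,  0.    ,  1.    ]])}
{'t': 0.15, 'joint_positions': array([ 1.2273,  0.3088,  1.6349,  0.    ,  1.1997, -0.0697]), 'qd': array([-0.0003, -0.0009, -0.0046, -0.0007,  0.0007,  0.0019]), 'joint_torque': array([ -0.    , -41.5803, -27.7147,  -0.0001,   0.0059,  -0.    ]), 'tcp_pos': array([0.1688, 0.601 , 0.1981]), 'eef_rot': array([-3.1397, -0.0001,  2.8677]), 'force': array([ 0.0663, -0.0571, -1.1661]), 'ft_torque': array([ 0.0027, -0.0213,  0.03  ]), 'width': 0.08535586448260485}
```

View pics/scene0.png

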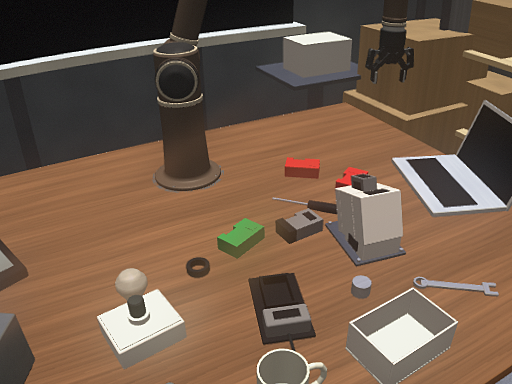

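View pics/side0.png

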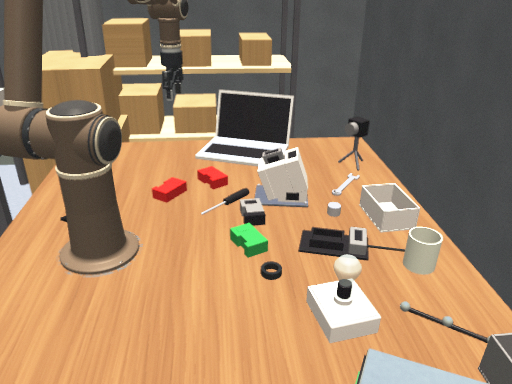

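The scene shows the dock at scene (368,215) / side (283,178), the grey cartridge sticking out at scene (364,183) / side (272,156), and the empty cradle at scene (281,305) / side (335,242). Possible mix-ups are the grey spare at scene (300,224), green at (241,237), and red at (302,168) and (352,178). My pick is the grey one in the white dock; I'll check it in a close crop.

Run:
```python
import cv2,numpy as np
a=cv2.imread("pics/scene0.png");b=cv2.imread("pics/side0.png")
c=lambda i,x,y,w,h,k:cv2.resize(i[y:y+h,x:x+w],None,fx=k,fy=k,interpolation=cv2.INTER_CUBIC)
top=np.hstack([c(a,325,168,80,60,5),c(b,250,142,80,60,5)])
bot=np.hstack([c(a,240,265,80,60,5),c(b,293,222,80,60,5)])
cv2.imwrite("pics/crop1.png",np.vstack([top,bot]))
```

```text
(no output)
```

View pics/crop1.png

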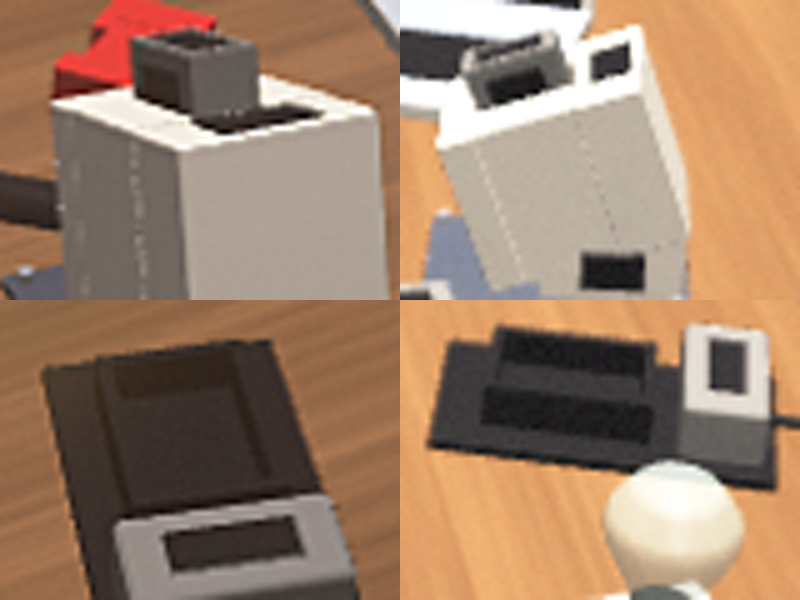

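The crop confirms the choice: a grey cartridge stands in the white housing, and a dark latch window marks the +x end, away from the robot. Next I get rough positions, then use the wrist camera.

```bash
cat > h.py <<'E'
import numpy as np,cv2
from scipy.spatial.transform import Rotation as R
from plant import r,solver,viewer,close_job
np.set_printoptions(precision=4,suppress=True)
def campose(name,obs=None):
    c=viewer.calibration(name)
    if name=="wrist":
        T=np.eye(4);T[:3,:3]=R.from_euler('xyz',obs["eef_rot"]).as_matrix();T[:3,3]=obs["tcp_pos"]
        return c,T@c["mount"]
    return c,np.linalg.inv(c["view"])
def ray(px,c,T):
    K=np.array([[c["fx"],0,c["cx"]],[0,c["fy"],c["cy"]],[0,0,1.]])
    p=cv2.undistortPoints(np.array([[px]],float),K,np.array([c["k1"],0,0,0,0.]))[0,0]
    d=T[:3,:3]@[p[0],p[1],1]; return T[:3,3],d/np.linalg.norm(d)
def plane(px,c,T,p0,n=(0,0,1)):
    o,d=ray(px,c,T);n=np.array(n,float);return o+d*((np.array(p0)-o)@n)/(d@n)
def tri(rays):
    A=sum(np.eye(3)-np.outer(d,d) for o,d in rays);b=sum((np.eye(3)-np.outer(d,d))@o for o,d in rays)
    x=np.linalg.solve(A,b);return x,max(np.linalg.norm(np.cross(x-o,d)) for o,d in rays)
def project(P,c,T):
    q=np.linalg.inv(T)@np.append(P,1);u=q[:2]/q[2];u=u*(1+c["k1"]*(u@u));return np.array([c["fx"]*u[0]+c["cx"],c["fy"]*u[1]+c["cy"]])
E
python3 - <<'E'
from h import *
S=campose("scene");D=campose("side")
for n,a,b in[("carttop",(364,176.4),(273,152))]:
    print(n,tri([ray(a,*S),ray(b,*D)]))
for n,px in[("hump",(309,269)),]: pass
# cradle base plate top corners (z=.008): scene crop (42,368),(270,340); side crop (445,342)->,(430,445),(775,488)
for px in[(248.4,278.6),(294,273)]: print("scene",plane(px,*S,[0,0,.008]))
for px in[(302,230.4),(299,251),(368,259.6)]: print("side",plane(px,*D,[0,0,.008]))
print("lamp",plane((141,330),*S,[0,0,.048]),"spare",plane((300,222),*S,[0,0,.034]),plane((252,210),*D,[0,0,.034]))
print("cams",S[1][:3,3],D[1][:3,3])
E
```

```text
carttop (array([0.4875, 0.2676, 0.1561]), np.float64(0.0011977420033616832))
scene [ 0.5202 -0.0457  0.008 ]
scene [0.5503 0.0489 0.008 ]
side [0.5452 0.0452 0.008 ]
side [ 0.5187 -0.0522  0.008 ]
side [ 0.687  -0.1038  0.008 ]
lamp [ 0.5976 -0.294   0.048 ] spare [0.4223 0.1403 0.034 ] [0.4114 0.1248 0.034 ]
cams [ 1.1977 -0.3487  0.664 ] [ 0.3103 -0.9649  0.6634]
```

Run:
```python
from h import *
S=campose("scene")
a=plane((361.6,198.4),*S,[0,0,.1554]);b=plane((400.6,190),*S,[0,0,.1554]);c=plane((335.4,188.6),*S,[0,0,.1109])
print(a,b,c,np.linalg.norm(b-a),np.linalg.norm(c-a))
v=b-a; psi=np.arctan2(-v[0],v[1]);w=a-c;print("psi",psi,np.arctan2(w[1],w[0]))
Rb=(R.from_euler('z',psi)*R.from_euler('y',-.35)).as_matrix()
top=np.array([.4875,.2676,.1561])
for sx in(1,-1):
    Rt=np.c_[sx*Rb[:,0],-sx*Rb[:,1],-Rb[:,2]]
    e=R.from_matrix(Rt).as_euler('xyz')
    for d in(.14,0,-.03): print(sx,d,e,solver.inverse_kinematics(top+d*Rb[:,2],e))
```

```text
[0.5591 0.2057 0.1554] [0.5724 0.303  0.1554] [0.4376 0.2268 0.1109] 0.09818129928704611 0.13106763233899418
psi -0.13594530663991586 -0.17175247414580236
1 0.14 [ 3.1416 -0.35   -0.1359] [ 0.6344 -0.1392  1.9801 -0.277   1.0613  2.4477]
1 0 [ 3.1416 -0.35   -0.1359] [ 0.5624  0.0759  2.0545 -0.3239  0.7652  2.4761]
1 -0.03 [ 3.1416 -0.35   -0.1359] [ 0.5483  0.1322  2.059  -0.3415  0.7039  2.4892]
-1 0.14 [3.1416 0.35   3.0056] [ 0.6344 -0.1392  1.9801 -0.277   1.0613 -0.6939]
-1 0 [3.1416 0.35   3.0056] [ 0.5624  0.0759  2.0545 -0.3239  0.7652 -0.6655]
-1 -0.03 [3.1416 0.35   3.0056] [ 0.5483  0.1322  2.059  -0.3415  0.7039 -0.6524]
```

Run:
```python
from h import *
r.move_straight([.169,.602,.34],feed=.25)
psi=-.15
Rb=(R.from_euler('z',psi)*R.from_euler('y',-.35)).as_matrix()
top=np.array([.4875,.2676,.1561])
e=R.from_matrix(np.c_[-Rb[:,0],Rb[:,1],-Rb[:,2]]).as_euler('xyz')
r.movep(top+.14*Rb[:,2],e);r.sleep(.3)
import pickle
o1=r.get_obs();i1=viewer.grab_frame("wrist");cv2.imwrite("pics/w1.png",i1)
r.movep([.607,-.023,.22],[np.pi,0,np.pi-.297]);r.sleep(.3)
o2=r.get_obs();i2=viewer.grab_frame("wrist");cv2.imwrite("pics/w2.png",i2)
pickle.dump((o1,o2),open("obs.pkl","wb"));print(o2["t"],o1["tcp_pos"],o1["eef_rot"])
```

```text
4.3917 [0.44   0.2754 0.2877] [3.1414 0.35   2.9925]
```

View pics/w1.png

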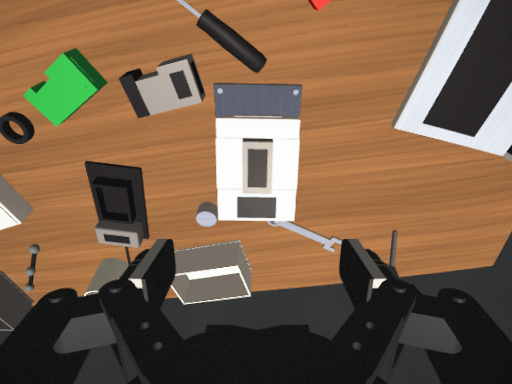

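View pics/w2.png

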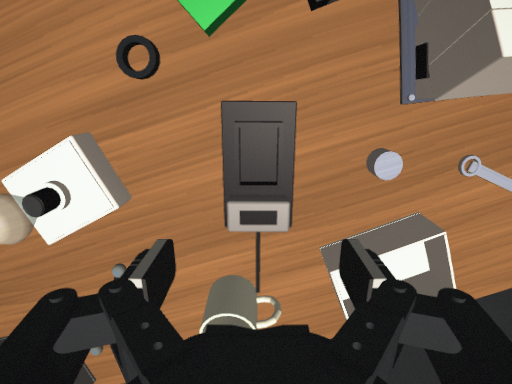

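w1: rim top spans about (216–300, 117–221) and the cartridge top about (242–272, 140–193), which fit the sizes given. w2: the cradle plate is at (222–296, 101–232), with the pocket in the middle and the hump at the bottom. Next I fit the edges to sub-pixel accuracy.

```bash
cat >> h.py <<'E'
def edge(g,p0,p1,k=5,n=25):
    "line fitted to strongest gradient within +-k px of segment p0-p1; returns point,dir,rms"
    p0,p1=np.array(p0,float),np.array(p1,float);d=(p1-p0)/np.linalg.norm(p1-p0);m=np.array([-d[1],d[0]])
    s=np.arange(-k,k+.01,.25);pts=[]
    for t in np.linspace(.1,.9,n):
        q=p0+t*(p1-p0)+s[:,None]*m
        v=cv2.remap(g,q[:,:1].astype(np.float32),q[:,1:].astype(np.float32),cv2.INTER_LINEAR).ravel().astype(float)
        w=np.abs(np.gradient(cv2.GaussianBlur(v[None],(0,0),2).ravel()));i=w.argmax();sl=slice(max(0,i-4),i+5)
        pts.append(p0+t*(p1-p0)+(s[sl]@w[sl]/w[sl].sum())*m)
    pts=np.array(pts,np.float32)
    vx,vy,x,y=cv2.fitLine(pts,cv2.DIST_HUBER,0,.01,.01).ravel();L=np.array([-vy,vx])
    return np.array([x,y]),np.array([vx,vy]),np.median(np.abs((pts-[x,y])@L))
def quad(g,c,k=5):
    "refine corners c (4, in order) by edge fits"
    E=[edge(g,c[i],c[(i+1)%4],k) for i in range(4)];o=[]
    for i in range(4):
        (a,u,_),(b,v,_)=E[i-1],E[i];t=np.linalg.solve(np.c_[u,-v],b-a);o.append(a+t[0]*u)
    return np.array(o),[round(float(e[2]),2) for e in E]
E
python3 - <<'E'
from h import *
import pickle
o1,o2=pickle.load(open("obs.pkl","rb"))
W1=campose("wrist",o1);W2=campose("wrist",o2)
g1=cv2.imread("pics/w1.png",0);g2=cv2.imread("pics/w2.png",0)
def rep(name,q,W,p0,n):
    c,rms=q;P=np.array([plane(p,*W,p0,n) for p in c]);print(name,"px",c.round(1).tolist(),"rms",rms)
    print(P,"sides",[round(float(np.linalg.norm(P[i]-P[(i+1)%4])),4) for i in range(4)],"ctr",P.mean(0));return P
psi=-.15;Rb=(R.from_euler('z',psi)*R.from_euler('y',-.35)).as_matrix();n=Rb[:,2]
top=np.array([.4875,.2676,.1561])
for P in[rep("rim",quad(g1,[(216,117),(300,118),(297,221),(217,221)],5),W1,top-.028*n,n),rep("cart",quad(g1,[(242,140),(272,140),(271,193),(243,193)],3),W1,top,n)]:
    y=P[1]-P[0]+P[2]-P[3];print("psi",np.arctan2(-y[0],y[1]))
P=rep("plate",quad(g2,[(222,101),(296,101),(292,205),(225,205)],5),W2,[0,0,.008],(0,0,1))
y=P[1]-P[0];print("yaw",np.arctan2(-y[0],y[1]))
P=rep("hump",quad(g2,[(227,202),(291,202),(289,231),(230,231)],4),W2,[0,0,.042],(0,0,1))
P=rep("pocket",quad(g2,[(233,122),(284,122),(284,190),(234,190)],4),W2,[0,0,.032],(0,0,1))
y=P[1]-P[0];print("yaw",np.arctan2(-y[0],y[1]))
a=lambda i,x,y,w,h:cv2.resize(i[y:y+h,x:x+w],None,fx=4,fy=4,interpolation=cv2.INTER_CUBIC)
cv2.imwrite("pics/crop2.png",np.hstack([a(cv2.imread("pics/w1.png"),208,100,100,150),a(cv2.imread("pics/w2.png"),209,92,100,150)]))
E
```

```text
rim px [[214.39999389648438, 117.5999984741211], [300.8999938964844, 119.0999984741211], [294.29998779296875, 219.3000030517578], [217.3000030517578, 217.0]] rms [0.11, 0.18, 1.03, 0.22]
[[0.4348 0.2259 0.1095]
 [0.4516 0.3263 0.1101]
 [0.5692 0.3055 0.1537]
 [0.5513 0.2068 0.1526]] sides [0.1018, 0.1271, 0.1003, 0.1256] ctr [0.5017 0.2661 0.1315]
cart px [[242.0, 137.89999389648438], [272.6000061035156, 138.5], [270.8999938964844, 193.5], [242.3000030517578, 192.8000030517578]] rms [0.03, 0.08, 0.07, 0.08]
[[0.4495 0.2576 0.1429]
 [0.4551 0.2908 0.1431]
 [0.5138 0.2809 0.1649]
 [0.5081 0.2483 0.1646]] sides [0.0337, 0.0634, 0.0332, 0.0632] ctr [0.4816 0.2694 0.1539]
psi -0.1724513503782068
psi -0.17131413508147886
plate px [[220.10000610351562, 100.0], [297.0, 100.5], [292.5, 201.60000610351562], [223.1999969482422, 201.1999969482422]] rms [0.07, 0.1, 0.04, 0.14]
[[ 0.5172 -0.0445  0.008 ]
 [ 0.5469  0.0515  0.008 ]
 [ 0.6805  0.0097  0.008 ]
 [ 0.6508 -0.0857  0.008 ]] sides [0.1005, 0.14, 0.0999, 0.1399] ctr [ 0.5989 -0.0172  0.008 ]
yaw -0.30075746620094485
hump px [[226.6999969482422, 201.10000610351562], [289.29998779296875, 201.60000610351562], [288.5, 230.6999969482422], [227.3000030517578, 230.8000030517578]] rms [0.05, 0.06, 0.02, 0.09]
[[ 0.6418 -0.0738  0.042 ]
 [ 0.6665  0.0048  0.042 ]
 [ 0.7068 -0.007   0.042 ]
 [ 0.6826 -0.0867  0.042 ]] sides [0.0824, 0.042, 0.0833, 0.0428] ctr [ 0.6745 -0.0407  0.042 ]
pocket px [[233.6999969482422, 122.30000305175781], [283.20001220703125, 122.5], [284.20001220703125, 193.10000610351562], [233.6999969482422, 193.1999969482422]] rms [0.03, 1.36, 0.11, 0.69]
[[ 0.5487 -0.0342  0.032 ]
 [ 0.567   0.025   0.032 ]
 [ 0.6567  0.0015  0.032 ]
 [ 0.637  -0.0632  0.032 ]] sides [0.0619, 0.0926, 0.0676, 0.093] ctr [ 0.6023 -0.0177  0.032 ]
yaw -0.3005389554716205
```

View pics/crop2.png

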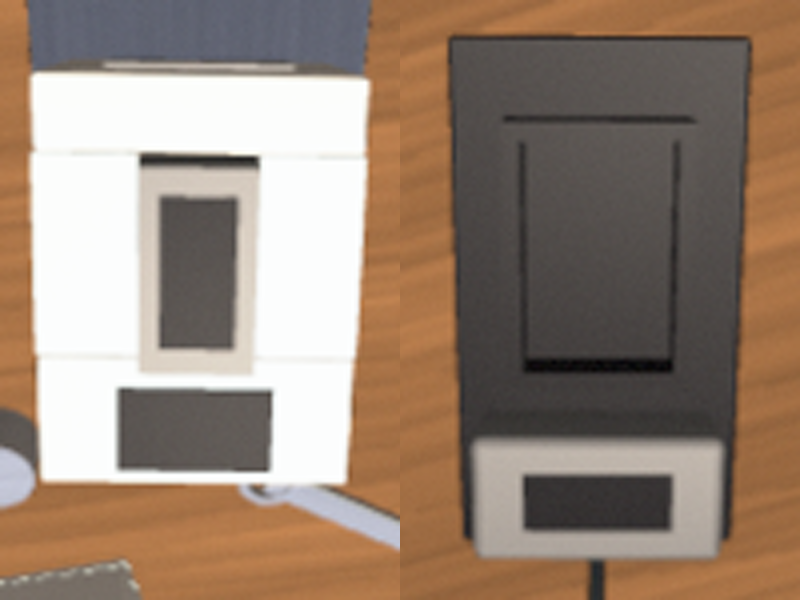

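Run:
```python
from h import *
import pickle
o1,o2=pickle.load(open("obs.pkl","rb"))
W1=campose("wrist",o1);W2=campose("wrist",o2);S=campose("scene");D=campose("side")
ex=np.array([np.cos(-.3006),np.sin(-.3006),0])
for n,px,z,x in[("plate-x",(258.5,100.2),.008,-.077),("in+x top",(258.8,185),.032,.038),("in+x floor",(258.8,181.5),.011,.038),("plate+x",(258.8,227),.008,.103),("out-x top",(258.5,122.3),.032,-.044),("out-x bot",(258.5,121),.008,-.044)]:
    print(n,plane(px,*W2,[0,0,z])-x*ex)
# static: plate -x edge midpoint
print("scene plate-x",(plane((248.4,278.6),*S,[0,0,.008])+plane((294,273),*S,[0,0,.008]))/2+.077*ex,"side",(plane((302,230.4),*D,[0,0,.008])+plane((299,251),*D,[0,0,.008]))/2+.077*ex)
psi=-.172;Rb=(R.from_euler('z',psi)*R.from_euler('y',-.35)).as_matrix()
g1=cv2.imread("pics/w1.png",0)
c,rms=quad(g1,[(242.5,142),(272.3,142.2),(271,193.5),(242.7,193)],2.);print(c.round(1).tolist(),rms)
# rays to the top / rim planes: horizontal plane through bay origin fixed by z0=.062
n=Rb[:,2]
ztop=.062+.1*n[2];zr=.062+.072*n[2]
P=np.array([plane(p,*W1,[.4845,.2690,ztop],n) for p in c]);m=P.mean(0)
for _ in range(8): # centre must be at height ztop
    m=m.copy();m[2]=ztop;P=np.array([plane(p,*W1,m,n) for p in c]);m=P.mean(0)
print("cart ctr w1",m,np.linalg.norm(P[1]-P[0]),np.linalg.norm(P[2]-P[1]))
# rim corners
for nm,px,x,y in[("-x-y",(214.4,117.6),-.055,-.05),("-x+y",(300.9,119.1),-.055,.05),("+x-y",(217.5,220.5),.075,-.05),("+x+y",(295.5,221),.075,.05)]:
    h=zr+x*Rb[2,0];p=plane(px,*W1,[0,0,h]);print(nm,"top from rim",p-Rb@[x,y,-.028])
for nm,px in[("-x-y",(335.4,188.6)),("+x-y",(361.6,198.4)),("+x+y",(400.6,190))]:
    x=.075 if nm[0]=='+' else -.055;y=.05 if nm[3]=='+' else -.05
    print("scene",nm,plane(px,*S,[0,0,zr+x*Rb[2,0]])-Rb@[x,y,-.028])
```

```text
plate-x [ 0.6057 -0.0194  0.008 ]
in+x top [ 0.5996 -0.0165  0.032 ]
in+x floor [ 0.6005 -0.0166  0.011 ]
plate+x [ 0.6061 -0.0178  0.008 ]
out-x top [ 0.5998 -0.0175  0.032 ]
out-x bot [ 0.5997 -0.0173  0.008 ]
scene plate-x [ 0.6088 -0.0212  0.008 ] side [ 0.6055 -0.0263  0.008 ]
[[241.89999389648438, 141.10000610351562], [272.5, 141.60000610351562], [270.8999938964844, 193.5], [242.39999389648438, 192.8000030517578]] [0.05, 0.05, 0.08, 0.09]
cart ctr w1 [0.4822 0.2693 0.1559] 0.03348798268180531 0.059724066578822586
-x-y top from rim [0.4843 0.2683 0.1559]
-x+y top from rim [0.4841 0.2698 0.1559]
+x-y top from rim [0.4845 0.2695 0.1559]
+x+y top from rim [0.4835 0.2712 0.1559]
scene -x-y [0.4874 0.269  0.1559]
scene +x-y [0.4887 0.2688 0.1559]
scene +x+y [0.502  0.366  0.1559]
```

Independent estimates agree to about 3 mm: cartridge top (0.485, 0.269, 0.156), bay yaw -0.172. For the cradle, the pocket walls give (0.601, -0.018). Next is the press.

```bash
cat >> h.py <<'E'
psi=-.172;Rb=(R.from_euler('z',psi)*R.from_euler('y',-.35)).as_matrix();n=Rb[:,2]
top=np.array([.4850,.2692,.1559]);eb=R.from_matrix(np.c_[-Rb[:,0],Rb[:,1],-Rb[:,2]]).as_euler('xyz')
def st(s):
    o=r.get_obs();print(s,"t",round(o["t"],2),"bayframe tcp-top mm",1000*Rb.T@(o["tcp_pos"]-top),"F",Rb.T@o["force"],"w",round(o["width"],4));return o
E
python3 - <<'E'
from h import *
r.grasp(40)
r.movep(top+.08*n,eb)
r.move_straight(top+.008*n,feed=.08);st("near")
print(r.move_straight(top-.032*n,feed=.01,f_stop=18));st("pressed");
r.move_straight(top+.0*n,feed=.03);st("back0")
r.move_straight(top+.06*n,feed=.05);r.sleep(.1);o=st("off")
import pickle;pickle.dump(o,open("o3.pkl","wb"))
cv2.imwrite("pics/w3.png",viewer.grab_frame("wrist"));cv2.imwrite("pics/s3.png",viewer.grab_frame("scene"))
a=cv2.imread("pics/s3.png")[150:260,300:420];b=cv2.imread("pics/scene0.png")[150:260,300:420]
cv2.imwrite("pics/c3.png",cv2.resize(np.hstack([b,a]),None,fx=3,fy=3))
E
```

```text
near t 7.55 bayframe tcp-top mm [0.4722 0.381  8.4399] F [-0.1899 -0.5728  0.3357] w 0.0001
False
pressed t 11.7 bayframe tcp-top mm [  0.0569   0.1624 -31.6634] F [-1.9279 -0.0421  6.3187] w 0.0001
back0 t 12.92 bayframe tcp-top mm [-0.1876 -0.1304 -0.1868] F [-0.0245 -0.2088  0.0125] w -0.0002
off t 14.37 bayframe tcp-top mm [-0.3078 -0.2461 59.5642] F [0.5646 0.2126 0.5062] w -0.0002
```

View pics/c3.png

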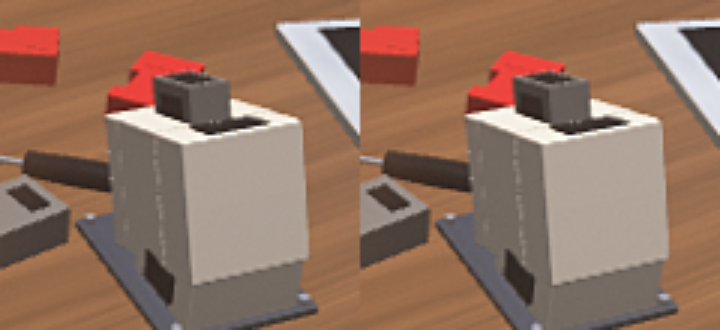

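The cartridge is back at its latched height. I felt only 6 N at 32 mm past the expected top, so contact came later than expected. I'll press again in small steps, reading the force at each.

Run:
```python
from h import *
r.move_straight(top+.001*n,feed=.12);F0=r.get_obs()["force"]
z=-.0;log=[]
hit=r.move_straight(top-.030*n,feed=.03,f_stop=3);o=r.get_obs();z=(Rb.T@(o["tcp_pos"]-top))[2]
print("contact",hit,z)
while z>-.056:
    z-=.0015
    h=r.move_straight(top+z*n,feed=.015,f_stop=14);o=r.get_obs();f=n@(o["force"]-F0)
    log.append((round(1000*(Rb.T@(o["tcp_pos"]-top))[2],1),round(f,1)))
    if f>17.5 or h:break
print(log);st("pressed")
cv2.imwrite("pics/s4.png",viewer.grab_frame("scene"));cv2.imwrite("pics/d4.png",viewer.grab_frame("side"))
a=cv2.imread("pics/s4.png")[120:240,310:430];b=cv2.imread("pics/d4.png")[100:220,220:340]
cv2.imwrite("pics/c4.png",cv2.resize(np.hstack([a,b]),None,fx=3,fy=3))
```

```text
contact False -0.029838940220741426
[(np.float64(-31.3), np.float64(-0.6)), (np.float64(-32.1), np.float64(7.6)), (np.float64(-33.5), np.float64(6.7)), (np.float64(-35.0), np.float64(8.4)), (np.float64(-36.5), np.float64(7.5)), (np.float64(-38.0), np.float64(8.3)), (np.float64(-39.4), np.float64(8.1)), (np.float64(-40.9), np.float64(7.9)), (np.float64(-42.4), np.float64(8.0)), (np.float64(-43.9), np.float64(7.1)), (np.float64(-45.2), np.float64(9.6)), (np.float64(-46.5), np.float64(11.9)), (np.float64(-47.9), np.float64(12.3)), (np.float64(-49.4), np.float64(13.1)), (np.float64(-50.8), np.float64(12.0)), (np.float64(-52.2), np.float64(13.8)), (np.float64(-52.7), np.float64(22.1))]
pressed t 20.54 bayframe tcp-top mm [  0.4048   0.9843 -52.7056] F [-6.3738 -1.9626 22.3399] w -0.0003
```

View pics/c4.png

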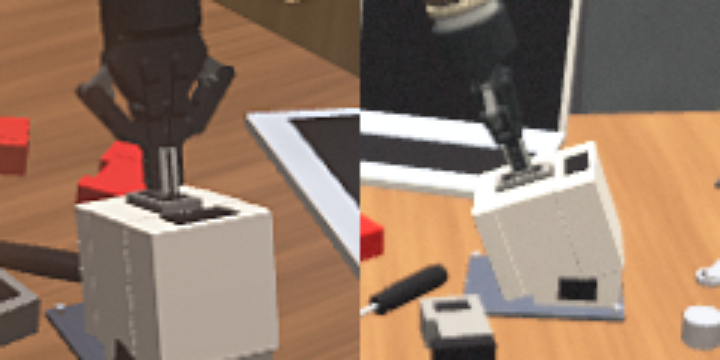

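Contact came at -32 mm, the latch bump at about -45, and the stop at -52.7 with 22 N, which is about 20.7 mm of travel. Now I ease off, and check why contact is 32 mm lower than predicted by comparing the TCP projection with the fingertips.

Run:
```python
from h import *
r.move_straight(top+.0*n,feed=.04);st("eased")
r.move_straight(top+.05*n,feed=.15);o=st("off")
w=viewer.grab_frame("wrist");s=viewer.grab_frame("scene");cv2.imwrite("pics/w5.png",w);cv2.imwrite("pics/s5.png",s)
import pickle;pickle.dump(o,open("o5.pkl","wb"))
W=campose("wrist",o);S=campose("scene");T=R.from_euler('xyz',o["eef_rot"]).as_matrix()
print(project(o["tcp_pos"],*W),project(o["tcp_pos"],*S),project(o["tcp_pos"]-.032*T[:,2],*S))
for im,C in((w,W),(s,S)):
    for d,c in((0,(0,0,255)),(.032,(0,255,0))): cv2.circle(im,tuple(project(o["tcp_pos"]-d*T[:,2],*C).round().astype(int).tolist()),1,c,-1)
cv2.imwrite("pics/c5.png",np.hstack([cv2.resize(w[100:300,160:360],None,fx=2,fy=2),cv2.resize(s[110:230,310:430],(400,400),interpolation=cv2.INTER_CUBIC)]))
```

```text
eased t 22.18 bayframe tcp-top mm [-0.2147 -0.223  -0.3854] F [ 0.2649 -0.172  -0.2073] w 0.0001
off t 22.66 bayframe tcp-top mm [ 0.011   0.0759 50.0286] F [-0.6122 -0.4693  0.9315] w -0.0
[256.8399 220.4532] [362.1256 154.7708] [361.008  140.7778]
```

View pics/c5.png

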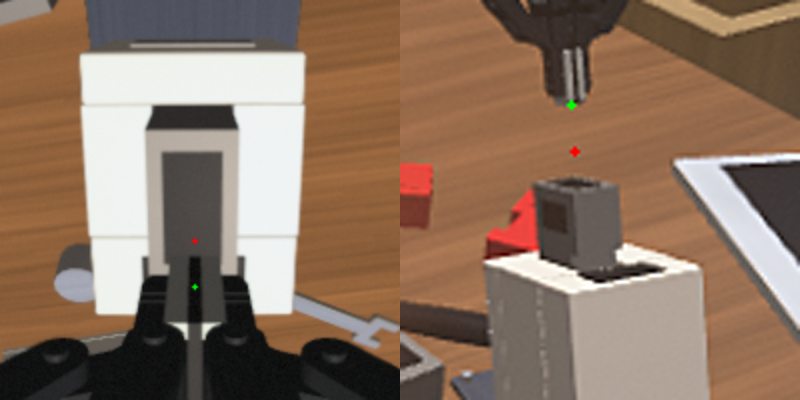

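The crop shows it sprung out to about 54 mm. It also shows the real fingertips (green) 32 mm behind the reported TCP (red), which agrees with the contact force. I'll correct for this offset along the tool axis and check it after grasping.

Run:
```python
from h import *
print(r.grip_depth)
r.release();st("open")
g=top-.0485*n
print("hit",r.move_straight(g,feed=.1,f_stop=12));a=st("down")
r.grasp(60);b=st("grasped")
df=Rb.T@(b["force"]-a["force"]);print("df",df)
if b["width"]>.03 and abs(df[1])<25 and abs(df[0])<25:
    h=r.move_straight(b["tcp_pos"]+.012*n,feed=.04,f_stop=20);c=st("pull12 %s"%h)
    if not h:
        h=r.move_straight(b["tcp_pos"]+.05*n,feed=.06,f_stop=20);st("pull50 %s"%h)
```

```text
0.0187
open t 23.54 bayframe tcp-top mm [ 0.0331  0.0179 50.0524] F [-0.5093  0.3004  0.1166] w 0.0852
hit False
down t 24.68 bayframe tcp-top mm [  0.593    0.4572 -47.9552] F [-0.0044  0.1001  0.894 ] w 0.0854
grasped t 25.2 bayframe tcp-top mm [  0.1653   0.0956 -48.0634] F [-0.8944 -0.4115  3.9428] w 0.0335
df [-0.89   -0.5116  3.0488]
pull12 False t 25.66 bayframe tcp-top mm [  0.0676   0.1162 -35.8991] F [-0.753   0.4377 -1.8527] w 0.0332
pull50 False t 26.44 bayframe tcp-top mm [-0.6219 -0.1901  1.8189] F [-1.4691 -0.0419 -3.3516] w 0.0334
```

Run:
```python
from h import *
r.move_straight(top+.10*n,feed=.15);st("clear")
C=np.array([.601,-.018,0]);ec=[np.pi,0,np.pi-.3006]
r.movep(C+[0,0,.17],ec);r.sleep(.2);o=st("above")
print(o["tcp_pos"],o["eef_rot"])
w=viewer.grab_frame("wrist");s=viewer.grab_frame("scene");d=viewer.grab_frame("side")
for k,im in zip("wsd",(w,s,d)):cv2.imwrite(f"pics/{k}6.png",im)
import pickle;pickle.dump(o,open("o6.pkl","wb"))
bt=o["tcp_pos"]-[0,0,.0255]
for im,nm in((s,"scene"),(d,"side")):
    for P,c in((bt,(0,0,255)),(bt+[0,0,.1],(0,255,0))):cv2.circle(im,tuple(project(P,*campose(nm)).round().astype(int).tolist()),1,c,-1)
cv2.imwrite("pics/c6.png",np.hstack([cv2.resize(s[190:340,210:340],(390,450)),cv2.resize(d[130:280,270:400],(390,450))]))
```

```text
clear t 27.24 bayframe tcp-top mm [-0.9166 -0.6221 99.0627] F [-2.0299 -0.5358 -3.6162] w 0.0335
above t 28.75 bayframe tcp-top mm [ 158.2735 -261.5785  -42.1689] F [-1.6027 -0.6449 -3.322 ] w 0.0329
[ 0.601  -0.0164  0.1706] [3.1413 0.0008 2.8433]
```

View pics/c6.png

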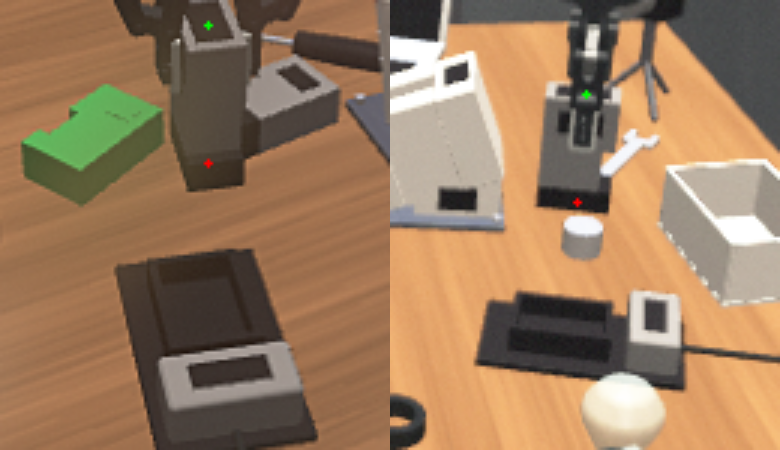

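The cartridge is held upright above the cradle and the predicted points match both views. I take one more pocket-centre check from the side view (near wall top at about (326.3, 239.4), far wall top at about (328, 228)), then set it down with a force stop.

Run:
```python
from h import *
D=campose("side");ey=np.array([.2961,.9552,0])
print(plane((326.3,239.4),*D,[0,0,.032])+.031*ey,plane((328,228.2),*D,[0,0,.032])-.031*ey)
C=np.array([.6015,-.018,0])
o=r.get_obs()
h=r.move_straight(C+[0,0,.060],feed=.12,f_stop=10);o=st("low %s"%h);print(o["tcp_pos"])
if not h:
    h=r.move_straight(C+[0,0,.024],feed=.015,f_stop=6);o=st("down %s"%h);print(o["tcp_pos"])
w=viewer.grab_frame("wrist");s=viewer.grab_frame("scene");d=viewer.grab_frame("side")
cv2.imwrite("pics/c7.png",np.hstack([cv2.resize(s[190:340,210:340],(390,450)),cv2.resize(d[130:280,270:400],(390,450))]))
```

```text
[ 0.6011 -0.0103  0.032 ] [ 0.6005 -0.016   0.032 ]
low False t 29.97 bayframe tcp-top mm [ 122.4483 -262.9452 -145.7623] F [-2.0577  0.3407 -2.9926] w 0.0333
[ 0.6026 -0.0181  0.061 ]
down True t 31.43 bayframe tcp-top mm [ 113.4952 -263.0637 -167.3396] F [ 1.0921 -0.6991  4.1556] w 0.0334
[ 0.6016 -0.0181  0.0376]
```

View pics/c7.png

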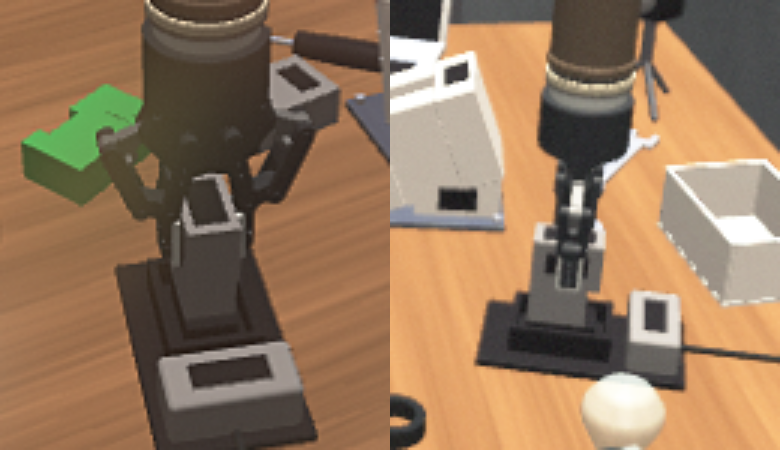

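The cartridge is down in the pocket: contact at TCP z 0.0376 against 0.0365 predicted. Now I release, retreat and verify.

Run:
```python
from h import *
r.release();r.sleep(.2)
o=r.get_obs();r.move_straight(o["tcp_pos"]+[0,0,.14],feed=.12);r.sleep(.3);o=st("up")
w=viewer.grab_frame("wrist");s=viewer.grab_frame("scene");d=viewer.grab_frame("side")
cv2.imwrite("pics/c8.png",np.hstack([cv2.resize(w[60:260,160:360],(400,400)),cv2.resize(d[160:280,270:390],(400,400))]))
```

```text
up t 33.95 bayframe tcp-top mm [ 158.2916 -263.2761  -37.4557] F [ 0.8448 -0.1195  0.6422] w 0.0855
```

View pics/c8.png

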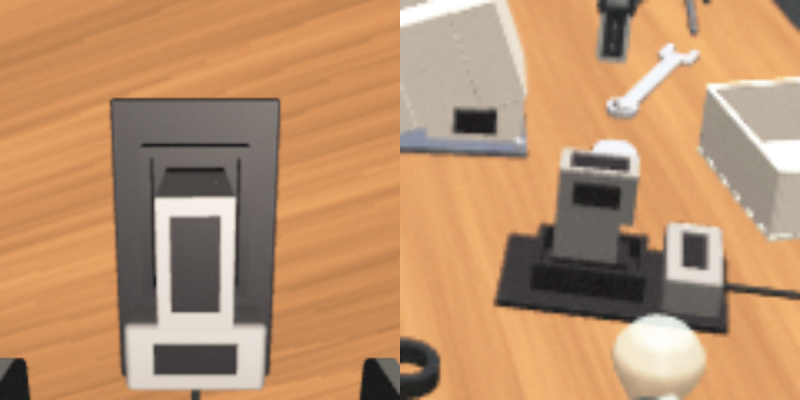

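The cartridge stands upright and centred in the pocket, and the gripper is clear of it. Handing in.

```bash
python3 -c "
from plant import close_job
close_job()"
```

```text
the job is handed in; nothing more can be done
```

The cartridge is out of the dock and stands upright in the cradle pocket, released. I handed the job in after about 34 s of the 48 s; no verdict is reported.

- **Pressing:** My first press reached only light contact (6 N) and the cartridge stayed latched. The reported TCP turned out to lie about 32 mm ahead of the real fingertips, as both the camera views and the contact force showed, so I corrected for that. The second press felt the latch move and met the stop at about 20.7 mm of travel. The peak was 22 N, a little over the suggested 18 N but well under the 45 N limit. When I eased off, the cartridge sprang out.
- **Pulling and placing:** While gripping and pulling, forces at the wrist stayed under 4 N. It touched the cradle floor within about 1 mm of the predicted height, stopped by a 6 N force limit, and I let go there.
- **Last checks:** The final wrist and side pictures show it upright in the pocket, with the gripper open and clear. The lamp and the spare were never approached; I did not measure their positions again.
- **Disagreements:** The cradle plate's edges and its pocket walls gave centres about 6 mm apart, and I went by the walls. One wall-edge reading from the side view was about 8 mm off in y; the other agreed within 2 mm.

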